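Set out the stacked food boxes on their mats

TASK

Lunch is being set out on the kitchen counter: take the stack of four glass food boxes apart and set each one in the middle of the mat that has the colour of its lid, its long side along the mat's long side. Keep the boxes level and set them down gently, without dropping any, and leave the amber glass tumbler standing where it is.

Things in the scene. Friction and masses are not known exactly. Their poses are not given: they have to be found in the camera images.
- box_blue_center (a point): closed glass food box with a flat blue lid, 130 long x 66 wide x 42 mm high (blue clip tabs stand out 3 mm at the two short ends), straight sides, 0.1 to 0.6 kg, loose; at the start the lowest of the stack of four. The point is the box's centre, half-way up (21 mm above its underside); x along its long side, y across its width, z up.
- box_green_center (a point): closed glass food box with a flat green lid, 106 long x 60 wide x 42 mm high (green clip tabs stand out 3 mm at the two short ends), straight sides, 0.1 to 0.6 kg, loose; at the start the second from below of the stack of four. The point is the box's centre, half-way up (21 mm above its underside); x along its long side, y across its width, z up.
- box_yellow_center (a point): closed glass food box with a flat yellow lid, 82 long x 54 wide x 42 mm high (yellow clip tabs stand out 3 mm at the two short ends), straight sides, 0.1 to 0.6 kg, loose; at the start the third from below of the stack of four. The point is the box's centre, half-way up (21 mm above its underside); x along its long side, y across its width, z up.
- box_red_center (a point): closed glass food box with a flat red lid, 60 long x 44 wide x 42 mm high (red clip tabs stand out 3 mm at the two short ends), straight sides, 0.1 to 0.6 kg, loose; at the start the topmost of the stack of four. The point is the box's centre, half-way up (21 mm above its underside); x along its long side, y across its width, z up.
- mat_blue: flat blue silicone mat, 140 x 90 mm, 4 mm thick, fixed to the counter, clear at the start. Origin at the centre of its underside (on the counter); x along its long side, y across it, z up.
- mat_green: flat green silicone mat, 140 x 90 mm, 4 mm thick, fixed to the counter, clear at the start. Origin at the centre of its underside (on the counter); x along its long side, y across it, z up.
- mat_yellow: flat yellow silicone mat, 140 x 90 mm, 4 mm thick, fixed to the counter, clear at the start. Origin at the centre of its underside (on the counter); x along its long side, y across it, z up.
- mat_red: flat red silicone mat, 140 x 90 mm, 4 mm thick, fixed to the counter, clear at the start. Origin at the centre of its underside (on the counter); x along its long side, y across it, z up.
- tumbler: amber-brown glass tumbler, 85 mm high, 68 mm across at the top and 48 mm at the foot, loose, standing among the mats; not to be moved. Origin at the centre of its underside.
Things that resemble listed ones, but are neither listed nor needed, are in the scene too. Leave any purple look-alike of the part that bears box_red_center alone.

How it is judged (in metres and radians):
At the end, for the whole second after the job is handed in: Each box rests level on the mat of its lid's colour (tilt under 0.1 rad, centre 21 to 29 mm above the counter), centred within 15 mm, long side within 0.25 rad of the mat's, slower than 0.02 m/s; the tumbler upright (0.15 rad) within 25 mm of its start (horizontal distance between box_blue_center and mat_blue below 0.015 m and height (world z) of box_blue_center between 0.021 and 0.029 m and angle between each of box_blue_center, box_green_center, box_yellow_center, box_red_center's own z axis and vertical below 0.1 rad and angle between the x axis of box_blue_center and the x axis of mat_blue, either way round below 0.25 rad and linear speed of each of box_blue, box_green, box_yellow, box_red below 0.02 m/s and horizontal distance between box_green_center and mat_green below 0.015 m and height (world z) of box_green_center between 0.021 and 0.029 m and angle between the x axis of box_green_center and the x axis of mat_green, either way round below 0.25 rad and horizontal distance between box_yellow_center and mat_yellow below 0.015 m and height (world z) of box_yellow_center between 0.021 and 0.029 m and angle between the x axis of box_yellow_center and the x axis of mat_yellow, either way round below 0.25 rad and horizontal distance between box_red_center and mat_red below 0.015 m and height (world z) of box_red_center between 0.021 and 0.029 m and angle between the x axis of box_red_center and the x axis of mat_red, either way round below 0.25 rad and distance of tumbler from where it was at the start of the episode below 0.025 m and angle between tumbler's own z axis and vertical below 0.15 rad); the robot touches nothing.
It fails at once if the tumbler is pushed more than 25 mm or tipped (distance of tumbler from where it was at the start of the episode above 0.025 m or angle between tumbler's own z axis and vertical above 0.3 rad).
It fails at once if a box is tipped by more than 35 degrees (angle between any of box_blue_center, box_green_center, box_yellow_center, box_red_center's own z axis and vertical above 0.61 rad).
It fails at once if a box is dropped or thrown: faster than 0.6 m/s (a fall of about 18 mm) with no finger on it ((linear speed of box_blue above 0.6 m/s and contact force between the fingers and box_blue below 0.05 N) or (linear speed of box_green above 0.6 m/s and contact force between the fingers and box_green below 0.05 N) or (linear speed of box_yellow above 0.6 m/s and contact force between the fingers and box_yellow below 0.05 N) or (linear speed of box_red above 0.6 m/s and contact force between the fingers and box_red below 0.05 N)).
It also fails if it takes over 125 s, if anything falls off the work surface, if the arm or the gripper's body presses on something with over 40 N, if the wrist force passes 120 N, or if a joint passes its speed limit or range.

ROBOT

A 7-joint arm with a two-finger parallel gripper is mounted at the origin on the work surface. World frame = base frame: x ahead of the robot, y to its left, z up, the work surface at z = 0. Lengths are in m, angles in degrees, forces in N, time in s.
With the tool pointing down it reaches from about 0.375 to 0.925 m from the base axis. Payload 3.1 kg.
Tool frame: the origin (TCP) lies at the very end of the fingers, on their centre line; the grasp point (between the pads) lies 19 mm behind it; z points along the fingers, y is the line along which they close (so a half turn about z gives the same grasp; the last joint's range is limited). The gripper opens to 85 mm and grips with 20 to 120 N. Pads are 22 mm wide; open, the fingers measure 114 mm over their backs; the gripper's body (76 mm by 85 mm) begins 54 mm behind the grasp point. The pads swing forward as they close: fully open they stand 13 mm farther back than shut.
Start: joints at [63.552, 21.939, 2.515, 91.553, -1.026, 66.532, -2.859], TCP at [0.231, -0.607, 0.231] pointing down, gripper open.
Joint ranges: [-149.38, 149.38], [-23.57, 123.04], [-84.95, 90], [0, 143.3], [-89.99, 269.99], [3.08, 112.72], [-163.45, 163.45]. Speed limits (degrees/s): [159.86, 159.86, 180, 180, 180, 180, 180].

INTERFACE

Orientations are given as a 3x3 rotation matrix whose columns are the frame's x, y, z axes.
In Python, from rig import robot, optics, workorder gives the robot as it stands.
- The arm moves only by the shell command python3 -m jog 'ROWS' [FORCE]. ROWS is JSON, a list of rows, each a list of 3 entries, a list of its own where there are three numbers: the turn, a rotation vector about the tool's x, y, z in degrees, then the shift along the tool's x, y, z in cm, then the gripper's target within -1 to 1 (fully open at 1, half-way at 0, shut at -1). In form: [[[rx, ry, rz], [x, y, z], hand], ...]. A call has 1 to 5 rows; each row is the pose to reach, as a shift and turn from the pose commanded when the call began, along the tool's axes at that moment; what a row does not reach only later rows make up. A row lasts 1/8 s, in which the tool goes at most 62.5 mm and 10.7 degrees, less where a joint would pass 70% of its speed; a pose out of reach is approached as far as the arm can. A call with a gripper value outside its range is refused whole. The fingers move at their own pace and stop on an object; FORCE is the grip in N (left out, the last holds). Time passes only in rows, so rows that repeat a pose let the fingers close. It gives the time, the measured TCP pose, the force, the opening and the grip force at its end, in the units of the state.
- robot.get_obs(): the state, without advancing time (a new reading comes with each control period).
- optics.capture(name): name is "side" or "top"; returns (picture, depth): 384x512x3 uint8, red, green, blue; 384x512 float32, m along the optical axis (not along the pixel's ray), 0 where there is no reading.
- optics.camera_info(name): a dict with "fx", "fy", "cx", "cy" (pixels), "R" (3x3) and "t" (3): a world point X has camera coordinates R X + t. Camera axes: x right, y down, z forward; pixel columns grow to the right and rows downward; lengths in m; the calibration is good to about 2 mm. A picture is of the moment at which its call begins. camera_info takes no time and is no camera call.
- workorder.hand_in(): hands the job in; it is judged then, once.
The state is a dict: "time_s": time; "q": joint angles; "joint_velocities": joint speeds; "tau": joint torques, N m; "eef_pos": TCP position; "ee_rot": TCP orientation; "contact_force": force on the tool from outside, world axes, zero at the start; "moment": the same for the moment, N m; "finger_gap": finger opening in m; "grip_force": force on a finger pad.
Only numpy, scipy, OpenCV 4.12 (cv2) and the standard library are available. Lean on these libraries where they do the work, as an engineer would, in place of code of your own. Each camera call takes 0.05 s, during which the arm holds its last target. There are 200 camera calls.

## Working session

There is one attempt and no reset: what is moved stays moved. The work goes in short steps, Python scripts to look and compute and a shell command to move; the robot and the scene stay as the last step left them, time stands still between calls to the robot, and variables do not carry over. Pictures are saved under pics/ and viewed, at most 14 in all, crops included, and the job is handed in when it is done.

```bash
mkdir -p pics; ls; cat > h.py <<'E'
import numpy as np, cv2
from rig import robot, optics, workorder
def shot(n,f=None):
    p,d=optics.capture(n)
    if f: cv2.imwrite(f'pics/{f}.png',p[:,:,::-1])
    return p,d
def world(n,d=None,uv=None,z=None):
    c=optics.camera_info(n);R=np.array(c['R']);t=np.array(c['t'])
    uv=np.atleast_2d(np.array(uv,float))
    r=np.c_[(uv[:,0]-c['cx'])/c['fx'],(uv[:,1]-c['cy'])/c['fy'],np.ones(len(uv))]
    if z is not None:
        o=-R.T@t; w=r@R; return o+w*((z-o[2])/w[:,2])[:,None]
    q=np.round(uv).astype(int); return (r*d[q[:,1],q[:,0]][:,None]-t)@R
E
python3 - <<'E'
from h import *
for n in('top','side'):
    p,d=shot(n,n+'0'); np.savez('/tmp/'+n,p=p,d=d); c=optics.camera_info(n); print(n,c, -np.array(c['R']).T@np.array(c['t']))
o=robot.get_obs(); print({k:np.round(v,3).tolist() for k,v in o.items()})
E
```

```text
pics
top {'fx': 359.9439272344819, 'fy': 359.9439272344819, 'cx': 250.91805330492878, 'cy': 196.55635952219515, 'R': array([[ 0.02076891, -0.99969245, -0.01355168],
       [-0.99498534, -0.01934084, -0.09813313],
       [ 0.09784085,  0.01552184, -0.99508102]]), 't': array([0.00192094, 0.58310373, 1.20348461])} [ 0.46238981 -0.00548223  1.25481253]
side {'fx': 485.4067798492047, 'fy': 485.4067798492047, 'cx': 256.06616031165805, 'cy': 199.59550033595949, 'R': array([[-0.90341679, -0.42860773,  0.01155531],
       [-0.26740457,  0.54215752, -0.79659276],
       [ 0.33516102, -0.72274521, -0.60440587]]), 't': array([0.52783759, 0.25607072, 1.29489352])} [0.11133399 1.02328269 0.980526  ]
{'time_s': 0.1, 'q': [63.552, 21.989, 2.511, 91.642, -1.025, 66.534, -2.86], 'joint_velocities': [0.005, -0.144, -0.004, -0.182, -0.063, -0.01, 0.036], 'tau': [0.002, -43.473, 1.029, -25.045, 0.011, 0.005, 0.0], 'eef_pos': [0.231, -0.607, 0.23], 'ee_rot': [[0.935, 0.356, -0.001], [0.356, -0.935, 0.002], [-0.0, -0.002, -1.0]], 'contact_force': [-0.83, -0.01, -0.312], 'moment': [-0.02, 0.036, -0.018], 'grip_force': 0.0, 'finger_gap': 0.085}
```

View pics/top0.png

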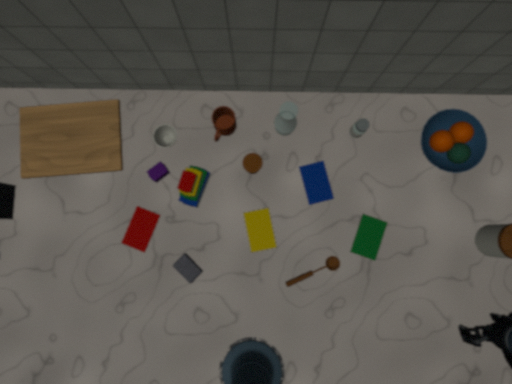

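View pics/side0.png

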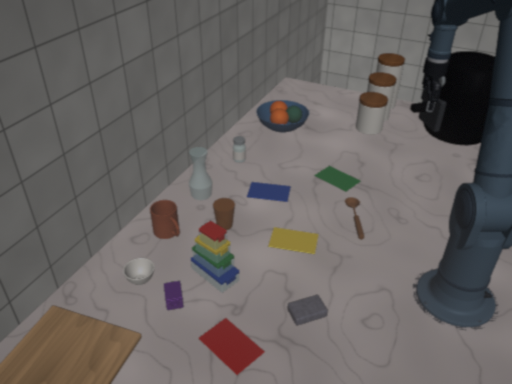

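The top view shows the stack at (193,186), tumbler (253,162), purple decoy (158,172), mats red (141,229), yellow (260,230), blue (316,183), green (369,237). The side view shows the stack at (215,255), red on top.

```bash
cat >> h.py <<'E'
HUE={'red':(172,8),'yellow':(22,34),'green':(45,80),'blue':(100,122)}
def rects(n,p,col,z,minA=60,box=None):
    h=cv2.cvtColor(p,cv2.COLOR_RGB2HSV); a,b=HUE[col]; H=h[...,0]
    m=((H>=a)&(H<=b) if a<b else (H>=a)|(H<=b))&(h[...,1]>150)&(h[...,2]>50)
    m=m.astype(np.uint8)
    if box: 
        k=np.zeros_like(m);k[box[1]:box[3],box[0]:box[2]]=1;m*=k
    out=[]
    for c in cv2.findContours(m,cv2.RETR_EXTERNAL,cv2.CHAIN_APPROX_NONE)[0]:
        if cv2.contourArea(c)<minA: continue
        c=c[:,0].astype(float); w=world(n,uv=c,z=z)
        (x,y),(l,s),a=cv2.minAreaRect((w[:,:2]*1000).astype(np.float32))
        if l<s: l,s,a=s,l,a+90
        out.append((c.mean(0).round(0).tolist(),round(x,1),round(y,1),round(l,1),round(s,1),round((a+90)%180-90,1)))
    return out
E
python3 - <<'E'
from h import *
for n in('top','side'):
    D=np.load(f'/tmp/{n}.npz');p,d=D['p'],D['d']
    for c in HUE:
        print(n,c)
        for r in rects(n,p,c,.004): print('  ',r)
    if n=='top':
        print(rects(n,p,'red',.168,box=(170,160,215,210)))
        print(world(n,d,[[186,182],[196,172],[253,162],[250,158],[158,172],[141,229],[316,183]]).round(3))
        h=cv2.cvtColor(p,cv2.COLOR_RGB2HSV)
        for u,v in [(188,183),(200,174),(205,174),(188,203),(253,162),(141,229),(260,230),(316,183),(369,237)]: print(u,v,h[v,u])
        cv2.imwrite('pics/c.png',cv2.convertScaleAbs(cv2.resize(p[140:220,140:280,::-1],None,fx=5,fy=5,interpolation=cv2.INTER_CUBIC),alpha=1.5))
E
```

```text
top red
   ([140.0, 229.0], 466.2, 396.0, 134.6, 84.5, -20.6)
   ([186.0, 181.0], 635.2, 241.2, 67.1, 44.9, -16.1)
top yellow
   ([260.0, 230.0], 471.1, -17.8, 135.3, 84.7, 12.2)
   ([193.0, 182.0], 633.8, 226.0, 97.6, 57.2, -13.0)
top green
   ([369.0, 237.0], 454.8, -393.4, 130.9, 80.5, -18.5)
top blue
   ([316.0, 182.0], 640.4, -212.5, 131.3, 81.2, 15.3)
[([186.0, 181.0], 612.6, 208.9, 58.3, 39.0, -16.1)]
[[ 0.61   0.211  0.166]
 [ 0.649  0.189  0.122]
 [ 0.693  0.008  0.079]
 [ 0.706  0.019  0.079]
 [ 0.66   0.333  0.043]
 [ 0.465  0.395 -0.001]
 [ 0.637 -0.212  0.005]]
188 183 [  1 245 100]
200 174 [ 27 237 100]
205 174 [ 74 189  54]
188 203 [110 208  81]
253 162 [ 15 199  73]
141 229 [  3 242 100]
260 230 [ 27 251 119]
316 183 [108 236  81]
369 237 [ 69 217  67]
side red
   ([231.0, 346.0], 461.8, 400.0, 134.0, 84.6, -20.0)
   ([213.0, 231.0], 700.6, 55.3, 83.1, 54.1, -17.2)
side yellow
side green
side blue
```

View pics/c.png

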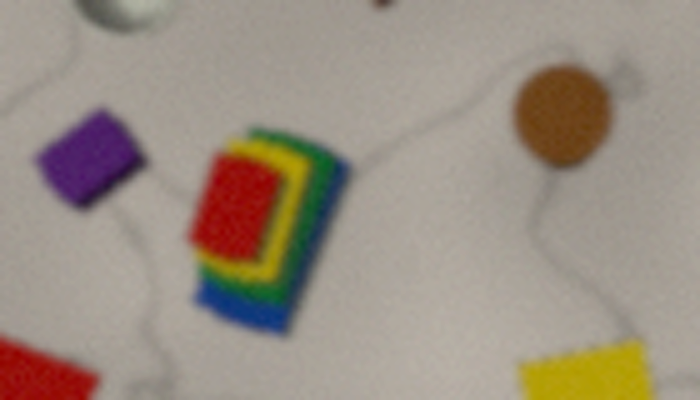

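The crop confirms red on top at about (238,207) in the crop and the lids roughly coaxial, the decoy and the tumbler well separate. I'll start moving, with the unloaded approach first.

```bash
cat >> h.py <<'E'
from scipy.spatial.transform import Rotation as Ro
def delta(x,y,z,yaw,turn=None):
    "tool-axes shift (cm) and turn (deg) from here to TCP (mm) with tool x at yaw, pointing down"
    o=robot.get_obs();R=np.array(o['ee_rot']);p=np.array(o['eef_pos'])
    a=np.radians(yaw);T=np.array([[np.cos(a),np.sin(a),0],[np.sin(a),-np.cos(a),0],[0,0,-1]])
    s=R.T@(np.array([x,y,z])/1000-p)*100; r=Ro.from_matrix(R.T@T).as_rotvec(degrees=True)
    print('turn',r.round(1).tolist(),'shift',s.round(2).tolist(),'| from',(p*1000).round(1).tolist(),'yaw',round(np.degrees(np.arctan2(R[1,0],R[0,0])),1),'gap',round(o['finger_gap'],4),'grip',round(o['grip_force'],1),'t',round(o['time_s'],2),'F',np.round(o['contact_force'],1).tolist())
E
python3 -c "
from h import *
delta(450,-200,260,80);delta(612.6,208.9,260,164)"
```

```text
turn [-0.1, -0.1, -59.2] shift [34.94, -30.21, -2.93] | from [231.0, -606.6, 230.0] yaw 20.8 gap 0.0855 grip 0.0 t 0.1 F [-0.8, -0.0, -0.3]
turn [-0.1, -0.2, -143.2] shift [64.69, -62.64, -2.86] | from [231.0, -606.6, 230.0] yaw 20.8 gap 0.0855 grip 0.0 t 0.1 F [-0.8, -0.0, -0.3]
```

```bash
python3 -m jog '[[[0,0,-10],[4,-4,-2.9],1],[[0,0,-20],[8.3,-8,-2.9],1],[[0,0,-30],[12.6,-12,-2.9],1],[[0,0,-40],[17,-16,-2.9],1],[[0,0,-50],[21.5,-20.5,-2.9],1]]'
python3 -c "
from h import *
delta(612.6,208.9,260,164)"
```

```text
time_s: 0.72
eef_pos: [0.3592, -0.3385, 0.2599]
ee_rot: [[0.323, 0.946, -0.0], [0.946, -0.323, 0.0], [0.0, -0.0, -1.0]]
contact_force: [2.1, -0.3, 0.4]
finger_gap: 0.0855
grip_force: 0.0
turn [-0.0, -0.0, -92.8] shift [59.99, 6.3, -0.0] | from [359.2, -338.5, 259.9] yaw 71.2 gap 0.0855 grip 0.0 t 0.72 F [2.1, -0.3, 0.4]
```

```bash
python3 -m jog '[[[0,0,-10],[6,0.6,0],1],[[0,0,-20],[12,1.2,0],1],[[0,0,-30],[18,1.9,0],1],[[0,0,-40],[24,2.5,0],1],[[0,0,-50],[30,3.1,0],1]]' | head -2
python3 -c "
from h import *
delta(612.6,208.9,260,164)"
```

```text
time_s: 1.35
eef_pos: [0.4866, -0.0655, 0.26]
turn [-0.0, 0.0, -42.8] shift [16.97, 24.98, -0.01] | from [486.6, -65.5, 260.0] yaw 121.2 gap 0.0853 grip 0.0 t 1.35 F [0.6, 0.8, -0.9]
```

```bash
python3 -m jog '[[[0,0,-10],[3.4,5,0],1],[[0,0,-20],[6.8,10,0],1],[[0,0,-30],[10.2,15,0],1],[[0,0,-40],[13.6,20,0],1],[[0,0,-42.8],[17,25,0],1]]' | head -2
python3 -c "
from h import *
p=np.load('/tmp/side.npz')['p'];h=cv2.cvtColor(p,cv2.COLOR_RGB2HSV)
print(rects('side',p,'red',.168,box=(190,210,240,250)))
for u,v in [(218,243),(215,256),(212,268),(270,192),(295,240),(338,178)]: print(h[v,u])
delta(612.6,208.9,136,164)"
```

```text
time_s: 1.98
eef_pos: [0.6147, 0.2079, 0.2596]
[([213.0, 231.0], 601.7, 217.9, 69.2, 45.0, -17.2)]
[ 27  81 114]
[ 71  59 103]
[106  81 104]
[113 136 101]
[ 24 150 141]
[ 64 105  85]
turn [-0.0, -0.0, -0.3] shift [0.22, 0.05, 12.36] | from [614.7, 207.9, 259.6] yaw 163.7 gap 0.0854 grip 0.0 t 1.98 F [0.4, 0.0, 0.8]
```

```bash
python3 -m jog '[[[0,0,0],[0,0,4],1],[[0,0,-0.3],[0.2,0,8],1],[[0,0,-0.3],[0.2,0,10.5],1],[[0,0,-0.3],[0.2,0,12],1],[[0,0,-0.3],[0.2,0,12.4],1]]' 
python3 -m jog '[[[0,0,0],[0,0,0],0.3],[[0,0,0],[0,0,0],0],[[0,0,0],[0,0,0],-0.3],[[0,0,0],[0,0,0],-0.6],[[0,0,0],[0,0,0],-1]]' 40
```

```text
time_s: 2.6
eef_pos: [0.6116, 0.2071, 0.1352]
ee_rot: [[-0.961, 0.277, -0.002], [0.277, 0.961, -0.001], [0.001, -0.001, -1.0]]
contact_force: [0.3, 0.5, -0.2]
finger_gap: 0.0856
grip_force: 0.0
time_s: 3.22
eef_pos: [0.6132, 0.2085, 0.1379]
ee_rot: [[-0.961, 0.276, 0.003], [0.276, 0.961, 0.001], [-0.002, 0.002, -1.0]]
contact_force: [0.6, 0.9, 6.1]
finger_gap: 0.0435
grip_force: 42.1
```

```bash
python3 -m jog '[[[0,0,0],[0,0,-0.3],-1],[[0,0,0],[0,0,-1],-1],[[0,0,0],[0,0,-2.5],-1],[[0,0,0],[0,0,-4],-1],[[0,0,0],[0,0,-5],-1]]' 
python3 -c "
from h import *
p,d=shot('side','s1')
delta(465,397,150,159.5);delta(465,397,20,159.5)"
```

```text
time_s: 3.85
eef_pos: [0.6127, 0.2079, 0.1882]
ee_rot: [[-0.961, 0.277, 0.002], [0.277, 0.961, 0.001], [-0.002, 0.001, -1.0]]
contact_force: [0.8, 0.8, -1.9]
finger_gap: 0.0431
grip_force: 41.2
turn [0.1, 0.2, 4.4] shift [19.5, 14.02, 3.92] | from [613.4, 208.3, 189.5] yaw 163.9 gap 0.0438 grip 41.2 t 3.9 F [0.4, 0.9, -0.5]
turn [0.1, 0.2, 4.4] shift [19.54, 13.99, 16.92] | from [613.4, 208.3, 189.5] yaw 163.9 gap 0.0438 grip 41.2 t 3.9 F [0.4, 0.9, -0.5]
```

View pics/s1.png

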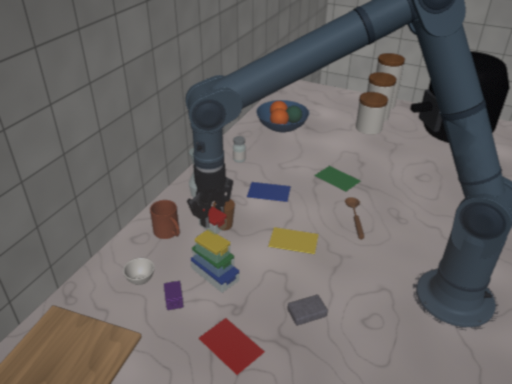

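Red box is held level at (216,215) and the three below stayed put. Carry it to the red mat.

```bash
python3 -m jog '[[[0,0,0.5],[1.5,1,0],-1],[[0,0,1.5],[5,3.5,0],-1],[[0,0,2.5],[9,6.5,0],-1],[[0,0,3.5],[13,9.4,1],-1],[[0.1,0.2,4.4],[16.5,11.8,2.5],-1]]' |head -2
python3 -m jog '[[[0,0,0],[1.6,1.2,1],-1],[[0,0,0],[2.7,2.2,2.5],-1],[[0,0,0],[2.9,2.4,4.5],-1],[[0,0,0],[2.9,2.4,7],-1],[[0,0,0],[2.9,2.4,9],-1]]' 
python3 -c "
from h import *
delta(465,397,16,159.5)"
```

```text
time_s: 4.53
eef_pos: [0.4828, 0.3696, 0.1612]
time_s: 5.15
eef_pos: [0.4675, 0.397, 0.0689]
ee_rot: [[-0.936, 0.352, -0.005], [0.352, 0.936, -0.003], [0.004, -0.005, -1.0]]
contact_force: [-0.8, -0.4, -2.2]
finger_gap: 0.0432
grip_force: 41.2
turn [-0.3, -0.2, -0.1] shift [0.22, -0.07, 5.29] | from [467.5, 397.0, 68.9] yaw 159.4 gap 0.0432 grip 41.2 t 5.15 F [-0.8, -0.4, -2.2]
```

```bash
python3 -m jog '[[[0,0,0],[0.2,0,2],-1],[[0,0,0],[0.2,0,3.8],-1],[[-0.2,-0.2,0],[0.2,0,4.7],-1],[[-0.2,-0.2,0],[0.2,0,5.0],-1],[[-0.2,-0.2,0],[0.2,0,5.1],-1]]' 
python3 -m jog '[[[0,0,0],[0,0,0.1],-1],[[0,0,0],[0,0,0.15],-1],[[0,0,0],[0,0,0.2],-1]]'
```

```text
time_s: 5.78
eef_pos: [0.4653, 0.4003, 0.0209]
ee_rot: [[-0.937, 0.349, 0.002], [0.349, 0.937, 0.002], [-0.001, 0.003, -1.0]]
contact_force: [0.7, -0.3, -1.9]
finger_gap: 0.0434
grip_force: 41.2
time_s: 6.15
eef_pos: [0.4652, 0.3999, 0.0187]
ee_rot: [[-0.937, 0.35, 0.001], [0.35, 0.937, 0.002], [-0.0, 0.002, -1.0]]
contact_force: [0.3, -0.1, -2.5]
finger_gap: 0.0433
grip_force: 41.2
```

```bash
python3 -m jog '[[[0,0,0],[0,0,0.1],-1],[[0,0,0],[0,0,0.2],-1],[[0,0,0],[0,0,0.3],-1],[[0,0,0],[0,0,0.35],-1]]' 
```

```text
time_s: 6.65
eef_pos: [0.4649, 0.3998, 0.0159]
ee_rot: [[-0.937, 0.35, 0.001], [0.35, 0.937, 0.0], [-0.001, 0.001, -1.0]]
contact_force: [-2.3, -2.4, 7.8]
finger_gap: 0.0431
grip_force: 42.3
```

```bash
python3 -m jog '[[[0,0,0],[0,0,-0.1],0.3],[[0,0,0],[0,0,-0.1],0.8],[[0,0,0],[0,0,-0.1],1],[[0,0,0],[0,0,-1],1],[[0,0,0],[0,0,-4],1]]' 
python3 -m jog '[[[0,0,0],[0,0,-4],1],[[0,0,0],[-5,2,-10],1],[[0,0,0],[-5,-4,-14],1],[[0,0,0],[-5,-10,-16],1]]'|head -2
python3 -c "
from h import *
p,d=shot('top','t1')
print(rects('top',p,'red',.046,box=(100,190,180,260)),rects('top',p,'red',.004,box=(100,190,180,260)))
print(rects('top',p,'yellow',.126,box=(160,150,220,215)))
r=rects('top',p,'yellow',.126,box=(160,150,220,215))[0]
delta(r[1],r[2],240,r[5]%180);delta(r[1],r[2],97,r[5]%180)
cv2.imwrite('pics/t1c.png',cv2.convertScaleAbs(cv2.resize(p[150:270,100:240,::-1],None,fx=5,fy=5,interpolation=cv2.INTER_CUBIC),alpha=1.5))"
```

```text
time_s: 7.28
eef_pos: [0.4637, 0.3984, 0.0538]
ee_rot: [[-0.937, 0.349, -0.003], [0.349, 0.937, -0.001], [0.002, -0.002, -1.0]]
contact_force: [0.1, -1.0, 0.0]
finger_gap: 0.0857
grip_force: 0.0
time_s: 7.78
eef_pos: [0.4831, 0.3023, 0.2123]
[([152.0, 215.0], 512.5, 351.2, 53.7, 22.4, 65.0)] [([152.0, 215.0], 514.3, 363.6, 55.6, 23.1, 65.0)]
[([191.0, 182.0], 617.1, 204.8, 87.4, 53.7, -15.1)]
turn [-0.3, 0.3, -5.8] shift [-15.75, -3.39, -2.62] | from [482.1, 292.4, 212.7] yaw 159.1 gap 0.0854 grip 0.0 t 7.83 F [-2.7, -5.5, -0.2]
turn [-0.3, 0.3, -5.8] shift [-15.66, -3.33, 11.68] | from [482.1, 292.4, 212.7] yaw 159.1 gap 0.0854 grip 0.0 t 7.83 F [-2.7, -5.5, -0.2]
```

View pics/t1c.png

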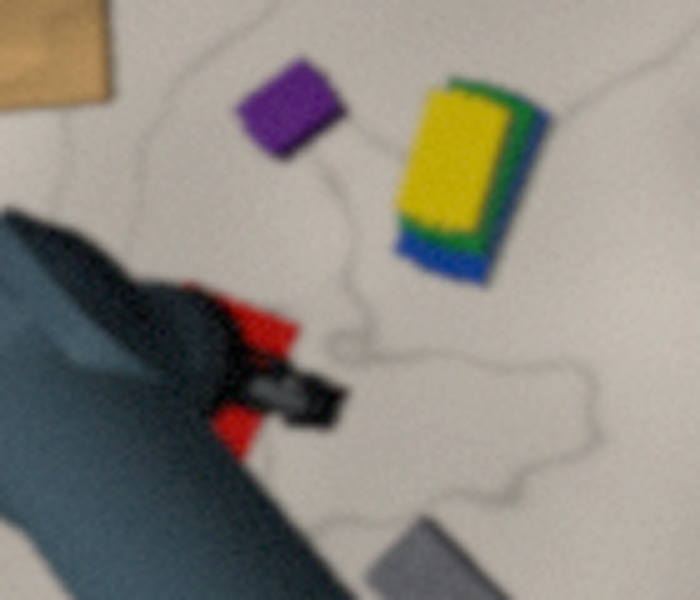

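The stack is intact with yellow on top at (455,160) in the crop; the red box is hidden by the arm for now. Next, the yellow box.

```bash
python3 -m jog '[[[0,0,-2],[-5,-1,0],1],[[0,0,-4],[-10,-2.2,0],1],[[-0.3,0.3,-5.8],[-15,-3.3,0],1],[[-0.3,0.3,-5.8],[-15.7,-3.3,1],1],[[-0.3,0.3,-5.8],[-15.7,-3.3,4],1]]'|head -2
python3 -c "
from h import *
delta(617,204.8,97,164.9)"
```

```text
time_s: 8.45
eef_pos: [0.619, 0.2157, 0.1703]
turn [0.6, -0.1, 0.3] shift [-0.1, -1.18, 7.32] | from [619.0, 215.7, 170.3] yaw 165.2 gap 0.0858 grip 0.0 t 8.45 F [-0.7, 0.4, -0.7]
```

```bash
python3 -m jog '[[[0.5,0,0.3],[-0.1,-1.2,0],1],[[0.5,0,0.3],[-0.1,-1.2,0],1],[[0.5,0,0.3],[-0.1,-1.2,0],1]]'|head -2
python3 -c "
from h import *
delta(617,204.8,97,164.9)"
```

```text
time_s: 8.82
eef_pos: [0.6152, 0.2044, 0.1704]
turn [-0.0, -0.1, 0.2] shift [-0.19, 0.09, 7.34] | from [615.2, 204.4, 170.4] yaw 165.1 gap 0.0853 grip 0.0 t 8.82 F [0.5, 0.0, 0.4]
```

```bash
python3 -m jog '[[[0,0,0],[-0.1,0,2],1],[[0,0,0],[-0.1,0,4],1],[[0,0,0],[-0.2,0,6],1],[[0,0,0],[-0.2,0,7],1],[[0,0,0],[-0.2,0,7.3],1]]' 
python3 -m jog '[[[0,0,0],[0,0,0],0.5],[[0,0,0],[0,0,0],0.2],[[0,0,0],[0,0,0],0],[[0,0,0],[0,0,0],-0.5],[[0,0,0],[0,0,0],-1]]' 40
python3 -m jog '[[[0,0,0],[0,0,-0.3],-1],[[0,0,0],[0,0,-1],-1],[[0,0,0],[0,0,-2.5],-1],[[0,0,0],[0,0,-4],-1],[[0,0,0],[0,0,-5],-1]]' 
python3 -m jog '[[[0,0,0],[0,0,0],-1]]'|head -2
python3 -c "
from h import *
delta(471,-17.8,150,192.2)"
```

```text
time_s: 9.45
eef_pos: [0.6154, 0.2029, 0.0942]
ee_rot: [[-0.966, 0.258, -0.007], [0.258, 0.966, -0.001], [0.007, -0.003, -1.0]]
contact_force: [-0.1, 0.7, 0.2]
finger_gap: 0.0855
grip_force: 0.0
time_s: 10.07
eef_pos: [0.6172, 0.2043, 0.0972]
ee_rot: [[-0.966, 0.258, -0.002], [0.258, 0.966, 0.001], [0.003, 0.001, -1.0]]
contact_force: [0.8, 1.7, 5.7]
finger_gap: 0.0529
grip_force: 44.6
time_s: 10.7
eef_pos: [0.6171, 0.2035, 0.1476]
ee_rot: [[-0.966, 0.258, -0.003], [0.258, 0.966, 0.0], [0.003, -0.0, -1.0]]
contact_force: [0.8, -0.5, -2.3]
finger_gap: 0.0532
grip_force: 43.8
time_s: 10.82
eef_pos: [0.6174, 0.2037, 0.1475]
turn [0.0, -0.1, -27.2] shift [8.43, -25.17, -0.23] | from [617.4, 203.7, 147.5] yaw 165.0 gap 0.0532 grip 43.8 t 10.82 F [-0.6, 0.7, -2.5]
```

```bash
python3 -m jog '[[[0,0,-2],[0.5,-1.5,0],-1],[[0,0,-6],[1.5,-4.5,0],-1],[[0,0,-11],[3,-9,0],-1],[[0,0,-16],[4.5,-13.5,0],-1],[[0,0,-21],[6,-18,0],-1]]'|head -2 
python3 -m jog '[[[0,0,-3],[2.8,-3.5,0.5],-1],[[0,0,-6.2],[4.6,-6,2],-1],[[0,0,-6.2],[4.8,-6.1,4],-1],[[0,0,-6.2],[4.8,-6.1,6],-1],[[0,0,-6.2],[4.8,-6.1,7],-1],[[0,0,-6.2],[4.8,-6.1,7],-1]]' |head -2
python3 -c "
from h import *
delta(471,-17.8,18,192.2)"
```

```text
time_s: 11.45
eef_pos: [0.5107, 0.0434, 0.1459]
turn [0.0, -0.3, -6.0] shift [4.54, -5.65, 12.81] | from [510.7, 43.4, 145.9] yaw -173.8 gap 0.0533 grip 43.8 t 11.45 F [0.8, 0.2, -1.6]invalid input
```

Six rows were refused (limit 5); reissue from the settled pose.

```bash
python3 -m jog '[[[0,0,-3],[2,-2.5,0.5],-1],[[0,-0.3,-6],[4.1,-5.2,2],-1],[[0,-0.3,-6],[4.5,-5.7,4],-1],[[0,-0.3,-6],[4.5,-5.7,7],-1],[[0,-0.3,-6],[4.5,-5.7,9],-1]]' |head -2
python3 -m jog '[[[0,0,0],[0,0,0],-1],[[0,0,0],[0,0,0],-1]]' |head -2
python3 -c "
from h import *
delta(471,-17.8,18,192.2)"
```

```text
time_s: 12.08
eef_pos: [0.4718, -0.0172, 0.0553]
time_s: 12.32
eef_pos: [0.4735, -0.0165, 0.0572]
turn [0.0, 0.1, -0.1] shift [0.27, -0.08, 3.92] | from [473.5, -16.5, 57.2] yaw -167.9 gap 0.0535 grip 43.6 t 12.32 F [-0.3, -0.1, -1.8]
```

```bash
python3 -m jog '[[[0,0,0],[0.2,-0.1,1.5],-1],[[0,0,0],[0.3,-0.1,2.8],-1],[[0,0,0],[0.3,-0.1,3.5],-1],[[0,0,0],[0.3,-0.1,3.8],-1],[[0,0,0],[0.3,-0.1,3.9],-1]]' |head -4
python3 -m jog '[[[0,0,0],[0,0,0.1],-1],[[0,0,0],[0,0,0.2],-1],[[0,0,0],[0,0,0.3],-1]]'|head -4
```

```text
time_s: 12.95
eef_pos: [0.4702, -0.0182, 0.0174]
ee_rot: [[-0.978, -0.209, 0.0], [-0.209, 0.978, 0.001], [-0.0, 0.001, -1.0]]
contact_force: [-0.3, -0.1, -3.3]
time_s: 13.32
eef_pos: [0.4703, -0.0182, 0.0171]
ee_rot: [[-0.978, -0.209, -0.001], [-0.209, 0.978, -0.002], [0.002, -0.002, -1.0]]
contact_force: [-9.5, -1.1, 28.7]
```

```bash
python3 -m jog '[[[0,0,0],[0,0,-0.3],0],[[0,0,0],[0,0,-0.3],0.6],[[0,0,0],[0,0,-0.3],1],[[0,0,0],[0,0,-1.3],1],[[0,0,0],[0,0,-4.3],1]]' 
python3 -m jog '[[[0,0,0],[0,0,-5],1],[[0,0,0],[0,-5,-10],1],[[0,0,0],[0,-9,-14],1],[[0,0,0],[0,-9,-14],1],[[0,0,0],[0,-9,-14],1]]'|head -2
python3 -c "
from h import *
p,d=shot('top','t2')
print(rects('top',p,'red',.046,box=(100,190,180,260)),rects('top',p,'red',.004,box=(100,190,180,260)))
r=rects('top',p,'green',.084,box=(160,150,220,215));print(r,rects('top',p,'blue',.042,box=(160,150,220,215)));r=r[0]
delta(r[1],r[2],200,r[5]%180);delta(r[1],r[2],56,r[5]%180)
cv2.imwrite('pics/t2c.png',cv2.convertScaleAbs(cv2.resize(p[150:270,100:300,::-1],None,fx=4,fy=4,interpolation=cv2.INTER_CUBIC),alpha=1.5))"
```

```text
time_s: 13.95
eef_pos: [0.4686, -0.0183, 0.0571]
ee_rot: [[-0.978, -0.209, -0.003], [-0.209, 0.978, 0.001], [0.003, 0.002, -1.0]]
contact_force: [0.9, -0.2, 0.3]
finger_gap: 0.0854
grip_force: 0.0
time_s: 14.58
eef_pos: [0.4886, -0.1062, 0.1976]
[([141.0, 229.0], 466.0, 382.1, 130.1, 81.3, -20.1)] [([141.0, 229.0], 466.1, 395.6, 134.6, 84.1, -20.1)]
[([193.0, 183.0], 618.3, 202.7, 104.5, 55.0, -18.2)] []
turn [0.1, -0.1, 30.3] shift [-19.22, 27.37, -0.31] | from [487.8, -105.2, 196.7] yaw -167.9 gap 0.085 grip 0.0 t 14.62 F [0.3, 0.7, -0.6]
turn [0.1, -0.1, 30.3] shift [-19.24, 27.34, 14.09] | from [487.8, -105.2, 196.7] yaw -167.9 gap 0.085 grip 0.0 t 14.62 F [0.3, 0.7, -0.6]
```

View pics/t2c.png

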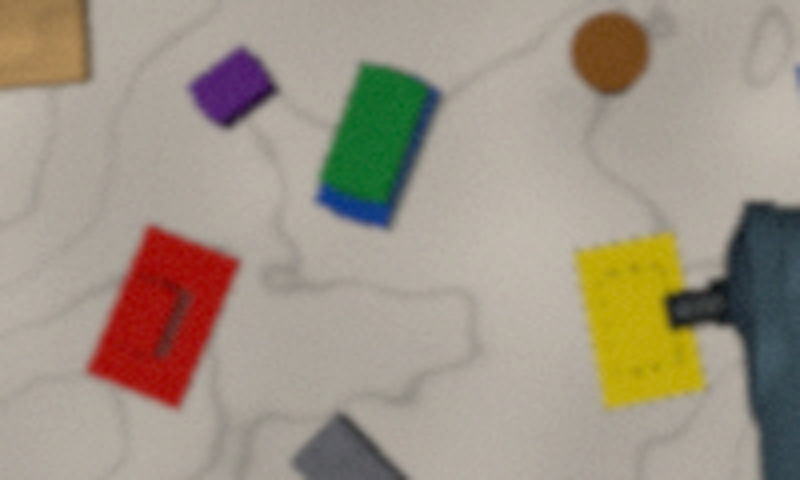

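Red and yellow sit on their mats (red box face edge at (172,322) in the crop, yellow box outlined around (635,320)); green is on top of the stack at (378,132). Now green.

```bash
python3 -m jog '[[[0,0,5],[-3,4,0],1],[[0,0,12],[-6.4,9,0],1],[[0,0,18],[-9.6,13.7,0],1],[[0,0,24],[-13,18.3,0],1],[[0,0,30.3],[-16,22.8,0],1]]'|head -2
python3 -m jog '[[[0,0,0],[-0.5,4.5,0],1],[[0,0,0],[-0.5,5.6,3],1],[[0,0,0],[-0.5,5.6,5],1],[[0,0,0],[-0.5,5.6,5],1],[[0,0,0],[-0.5,5.6,5],1]]'|head -2
python3 -c "
from h import *
delta(618.3,202.7,56,161.8)"
```

```text
time_s: 15.25
eef_pos: [0.5962, 0.1535, 0.1956]
time_s: 15.88
eef_pos: [0.6201, 0.2004, 0.1477]
turn [-0.0, 0.0, -0.1] shift [0.24, 0.17, 9.17] | from [620.1, 200.4, 147.7] yaw 161.7 gap 0.0853 grip 0.0 t 15.88 F [0.5, 0.1, -0.1]
```

```bash
python3 -m jog '[[[0,0,0],[0.2,0.2,2.5],1],[[0,0,0],[0.2,0.2,5],1],[[0,0,0],[0.2,0.2,7.5],1],[[0,0,0],[0.2,0.2,8.8],1],[[0,0,0],[0.2,0.2,9.1],1]]' |head -4
python3 -m jog '[[[0,0,0],[0,0,0],0.7],[[0,0,0],[0,0,0],0.4],[[0,0,0],[0,0,0],0.2],[[0,0,0],[0,0,0],-0.3],[[0,0,0],[0,0,0],-1]]' 50
python3 -m jog '[[[0,0,0],[0,0,-0.3],-1],[[0,0,0],[0,0,-1],-1],[[0,0,0],[0,0,-2.5],-1],[[0,0,0],[0,0,-5],-1],[[0,0,0],[0,0,-7.5],-1]]' |head -2
python3 -m jog '[[[0,0,0],[0,0,-2],-1],[[0,0,0],[0,0,-3],-1],[[0,0,0],[0,0,-3],-1]]'|tail -4
python3 -c "
from h import *
shot('side','s2')
delta(454.8,-393.4,150,161.5)"
```

```text
time_s: 16.5
eef_pos: [0.6185, 0.2036, 0.0558]
ee_rot: [[-0.95, 0.314, -0.001], [0.314, 0.95, -0.0], [0.001, -0.0, -1.0]]
contact_force: [-0.2, 0.1, 0.3]
time_s: 17.12
eef_pos: [0.6197, 0.2046, 0.0581]
ee_rot: [[-0.95, 0.313, 0.002], [0.313, 0.95, 0.001], [-0.002, 0.002, -1.0]]
contact_force: [-1.4, -0.4, 6.1]
finger_gap: 0.0592
grip_force: 57.0
time_s: 17.75
eef_pos: [0.6186, 0.2041, 0.1328]
ee_rot: [[-0.95, 0.313, 0.002], [0.313, 0.95, 0.001], [-0.001, 0.001, -1.0]]
contact_force: [0.2, 0.2, -4.4]
finger_gap: 0.0588
grip_force: 56.1
turn [0.0, -0.0, 0.2] shift [-3.16, -61.85, 1.13] | from [618.5, 203.9, 161.4] yaw 161.7 gap 0.059 grip 56.1 t 18.18 F [0.2, -0.6, -4.9]
```

View pics/s2.png

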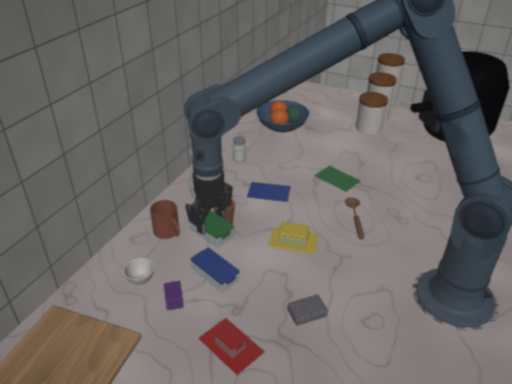

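Green is held level at (217,228); red at (231,345) and yellow at (294,236) look centred; blue remains at (215,268). Carry green across.

```bash
python3 -m jog '[[[0,0,0],[-0.1,-1.5,0],-1],[[0,0,0],[-0.3,-5,0],-1],[[0,0,0],[-0.5,-10,0],-1],[[0,0,0],[-0.8,-15,0],-1],[[0,0,0],[-1,-20,0],-1]]'|head -2 
python3 -m jog '[[[0,0,0],[-0.2,-5,0],-1],[[0,0,0],[-0.5,-10,0],-1],[[0,0,0],[-0.7,-15,0],-1],[[0,0,0],[-1,-20,0],-1],[[0,0,0],[-1.2,-25,0],-1]]' |head -2
python3 -m jog '[[[0,0,0],[-0.2,-5,0],-1],[[0,0,0],[-0.5,-10,0],-1],[[0,0,0],[-0.7,-14,0],-1],[[0,0,0],[-0.8,-16.4,0],-1],[[0,0,0],[-0.9,-16.9,0],-1]]' |head -2
python3 -m jog '[[[0,0,0],[0,0,0],-1],[[0,0,0],[0,0,0],-1]]' |head -2
python3 -c "
from h import *
delta(454.8,-393.4,22,161.5)
p,d=shot('top')
print(rects('top',p,'blue',.042,box=(160,150,220,215)))
print(rects('top',p,'yellow',.004,box=(220,190,290,260)))"
```

```text
time_s: 18.8
eef_pos: [0.5639, 0.0079, 0.1604]
time_s: 19.42
eef_pos: [0.4965, -0.2324, 0.1606]
time_s: 20.05
eef_pos: [0.4524, -0.3952, 0.1605]
time_s: 20.3
eef_pos: [0.4558, -0.3905, 0.1614]
turn [0.1, -0.0, 0.5] shift [0.0, -0.33, 13.94] | from [455.8, -390.5, 161.4] yaw 162.0 gap 0.0588 grip 56.0 t 20.3 F [0.3, 0.7, -4.3]
[([194.0, 186.0], 614.1, 207.4, 127.6, 59.6, -19.4)]
[([260.0, 230.0], 471.1, -17.9, 135.3, 84.6, 12.2)]
```

```bash
python3 -m jog '[[[0,0,0],[0,-0.2,2],-1],[[0,0,0.5],[0,-0.3,5],-1],[[0,0,0.5],[0,-0.3,8],-1],[[0,0,0.5],[0,-0.3,11],-1],[[0,0,0.5],[0,-0.3,12.8],-1]]' |head -2
python3 -m jog '[[[0,0,0],[0,0,0.4],-1],[[0,0,0],[0,0,0.8],-1],[[0,0,0],[0,0,1],-1],[[0,0,0],[0,0,1.1],-1],[[0,0,0],[0,0,1.2],-1]]'|head -4
```

```text
time_s: 20.98
eef_pos: [0.4518, -0.3948, 0.0303]
time_s: 21.6
eef_pos: [0.4537, -0.3966, 0.0219]
ee_rot: [[-0.947, 0.322, 0.001], [0.322, 0.947, -0.0], [-0.001, -0.0, -1.0]]
contact_force: [-0.5, 0.5, -4.8]
```

```bash
python3 -m jog '[[[0,0,0],[0,0.2,0.1],-1],[[0,0,0],[0,0.2,0.2],-1],[[0,0,0],[0,0.2,0.25],-1],[[0,0,0],[0,0.2,0.3],-1]]'|head -4
```

```text
time_s: 22.1
eef_pos: [0.4543, -0.3941, 0.0201]
ee_rot: [[-0.947, 0.321, -0.001], [0.321, 0.947, 0.0], [0.001, 0.0, -1.0]]
contact_force: [-5.9, 2.7, 10.3]
```

```bash
python3 -m jog '[[[0,0,0],[0,0,-0.1],0.3],[[0,0,0],[0,0,-0.1],0.7],[[0,0,0],[0,0,-0.1],1],[[0,0,0],[0,0,-1],1],[[0,0,0],[0,0,-4],1]]' |tail -3
python3 -m jog '[[[0,0,0],[0,0,-4],1],[[0,0,0],[0,0,-8],1],[[0,0,0],[0,3,-11],1],[[0,0,0],[0,8,-11],1],[[0,0,0],[0,8,-11],1]]' |head -2
python3 -m jog '[[[0,0,0],[0,0,0],1]]' |head -2
python3 -c "
from h import *
delta(614.1,207.4,130,160.6)"
```

```text
contact_force: [0.1, -0.1, 0.5]
finger_gap: 0.0851
grip_force: 0.0
time_s: 23.35
eef_pos: [0.4831, -0.3128, 0.1703]
time_s: 23.48
eef_pos: [0.4798, -0.3189, 0.1688]
turn [-0.0, 0.0, 0.7] shift [4.15, 54.16, 3.84] | from [479.8, -318.9, 168.8] yaw 161.3 gap 0.0854 grip 0.0 t 23.48 F [-0.5, 0.3, 0.4]
```

```bash
python3 -m jog '[[[0,0,0],[0.2,3,0],1],[[0,0,0],[0.7,9,0],1],[[0,0,0],[1.1,15,0],1],[[0,0,0],[1.6,21,0],1],[[0,0,0.7],[2.1,27,0],1]]' |head -2
python3 -m jog '[[[0,0,0],[0.5,6,0],1],[[0,0,0],[0.9,12,0],1],[[0,0,0],[1.4,18,0],1],[[0,0,0],[1.8,24,0],1],[[0,0,0],[2.0,27,0.5],1]]' |head -2
python3 -m jog '[[[0,0,0],[0,0.2,2],1],[[0,0,0],[0,0.2,3],1],[[0,0,0],[0,0.2,3.3],1]]' |head -2
python3 -c "
from h import *
delta(614.1,207.4,15,160.6)"
```

```text
time_s: 24.1
eef_pos: [0.5471, -0.0571, 0.1684]
time_s: 24.72
eef_pos: [0.6187, 0.2081, 0.1638]
time_s: 25.1
eef_pos: [0.6179, 0.2025, 0.1283]
turn [-0.2, -0.1, -0.3] shift [0.5, 0.37, 11.32] | from [617.9, 202.5, 128.3] yaw 160.3 gap 0.0855 grip 0.0 t 25.1 F [0.4, 0.2, -0.1]
```

```bash
python3 -m jog '[[[0,0,0],[0.4,0.3,0],1],[[0,0,0],[0.5,0.35,3],1],[[0,0,0],[0.5,0.35,5],1],[[0,0,0],[0.5,0.35,5],1]]' |head -2
python3 -c "
from h import *
delta(614.1,207.4,15,160.6)"
```

```text
time_s: 25.6
eef_pos: [0.6134, 0.2105, 0.0787]
turn [-0.1, -0.2, -0.1] shift [-0.19, -0.26, 6.37] | from [613.4, 210.5, 78.7] yaw 160.5 gap 0.0859 grip 0.0 t 25.6 F [0.3, -0.1, 0.5]
```

```bash
python3 -m jog '[[[0,0,0],[0,0,0],1],[[0,0,0],[0,0,0],1]]' |head -2
python3 -c "
from h import *
delta(614.1,207.4,15,160.6)"
```

```text
time_s: 25.85
eef_pos: [0.6158, 0.2124, 0.082]
turn [0.1, 0.1, -0.1] shift [0.01, -0.54, 6.7] | from [615.8, 212.4, 82.0] yaw 160.5 gap 0.0854 grip 0.0 t 25.85 F [0.2, 0.1, -0.1]
```

```bash
python3 -m jog '[[[0,0,0],[0,-0.5,0.5],1],[[0,0,0],[0,-0.5,2],1],[[0,0,0],[0,-0.5,2.5],1],[[0,0,0],[0,-0.5,2.5],1],[[0,0,0],[0,-0.5,2.5],1]]' |head -2
python3 -c "
from h import *
delta(614.1,207.4,15,160.6)"
```

```text
time_s: 26.48
eef_pos: [0.6133, 0.2075, 0.0557]
turn [0.1, 0.0, -0.0] shift [-0.08, 0.02, 4.07] | from [613.3, 207.5, 55.7] yaw 160.6 gap 0.0851 grip 0.0 t 26.48 F [0.2, 0.0, 0.6]
```

```bash
python3 -m jog '[[[0,0,0],[-0.1,0,1],1],[[0,0,0],[-0.1,0,2],1],[[0,0,0],[-0.1,0,3],1],[[0,0,0],[-0.1,0,3.8],1],[[0,0,0],[-0.1,0,4],1]]' |head -4
python3 -m jog '[[[0,0,0],[0,0,0],0.8],[[0,0,0],[0,0,0],0.6],[[0,0,0],[0,0,0],0.4],[[0,0,0],[0,0,0],0],[[0,0,0],[0,0,0],-1]]' 50
python3 -m jog '[[[0,0,0],[0,0,-0.3],-1],[[0,0,0],[0,0,-1.5],-1],[[0,0,0],[0,0,-4],-1],[[0,0,0],[0,0,-7],-1],[[0,0,0],[0,0,-10],-1]]' |head -2
python3 -m jog '[[[0,0,0],[0,0,-3],-1],[[0,0,0],[0,0,-4],-1],[[0,0,0],[0,0,-4],-1],[[0,0,0],[0,0,-4],-1]]'|tail -4
python3 -c "
from h import *
shot('side','s3')
delta(640.4,-212.5,150,195.3)"
```

```text
time_s: 27.1
eef_pos: [0.6135, 0.2066, 0.0145]
ee_rot: [[-0.943, 0.333, -0.001], [0.333, 0.943, -0.0], [0.001, -0.001, -1.0]]
contact_force: [-0.5, 0.3, 0.1]
time_s: 27.72
eef_pos: [0.615, 0.2078, 0.0168]
ee_rot: [[-0.943, 0.333, 0.002], [0.333, 0.943, 0.002], [-0.001, 0.003, -1.0]]
contact_force: [-0.2, 0.5, 5.1]
finger_gap: 0.0649
grip_force: 59.5
time_s: 28.35
eef_pos: [0.6141, 0.2069, 0.1179]
ee_rot: [[-0.943, 0.333, -0.003], [0.333, 0.943, -0.001], [0.002, -0.002, -1.0]]
contact_force: [-0.5, 0.1, -4.3]
finger_gap: 0.0651
grip_force: 58.5
turn [-0.1, -0.2, -34.8] shift [-16.53, -38.54, 0.41] | from [613.0, 205.9, 153.8] yaw 160.5 gap 0.0648 grip 58.5 t 28.9 F [-0.4, -0.5, -4.9]
```

View pics/s3.png

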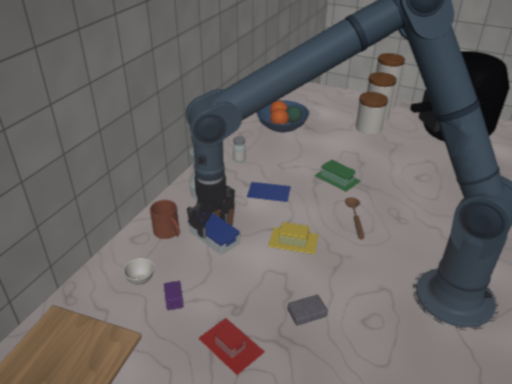

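Blue is held level at (221,232), green sits centred at (338,175). The underside is at about 137 mm, above the 85 mm tumbler, so carry straight across.

```bash
python3 -m jog '[[[0,0,-2],[-0.6,-1.5,-0.5],-1],[[0,0,-6],[-2.1,-5,-1],-1],[[0,0,-10],[-4.2,-9.8,-1],-1],[[0,0,-15],[-6.3,-14.6,-1],-1],[[0,0,-20],[-8.4,-19.5,-1],-1]]'|head -2 
python3 -m jog '[[[0,0,0],[0,0,0],-1]]' |head -2
python3 -c "
from h import *
delta(640.4,-212.5,150,195.3)"
```

```text
time_s: 29.52
eef_pos: [0.6275, -0.0067, 0.1641]
time_s: 29.65
eef_pos: [0.6281, -0.0159, 0.1629]
turn [-0.3, -0.2, -15.5] shift [-1.3, -19.65, 1.39] | from [628.1, -15.9, 162.9] yaw 179.8 gap 0.065 grip 58.4 t 29.65 F [-0.4, -0.1, -5.1]
```

```bash
python3 -m jog '[[[0,0,-2],[-0.2,-2,0],-1],[[0,0,-6],[-0.5,-6.5,0],-1],[[0,0,-10],[-0.8,-11,0],-1],[[0,0,-14],[-1.1,-16,0.4],-1],[[0,0,-15.5],[-1.3,-19.4,1.4],-1]]'|head -2 
python3 -m jog '[[[0,0,0],[0,0,3],-1],[[0,0,0],[0,0,6],-1],[[0,0,0],[0,0,8],-1],[[0,0,0],[0,0,8],-1],[[0,0,0],[0,0,8],-1]]' |head -2
python3 -c "
from h import *
delta(640.4,-212.5,22,195.3)"
```

```text
time_s: 30.28
eef_pos: [0.6428, -0.2027, 0.1501]
time_s: 30.9
eef_pos: [0.6444, -0.1986, 0.0725]
turn [-0.0, 0.1, 0.8] shift [0.78, -1.23, 5.05] | from [644.4, -198.6, 72.5] yaw -163.9 gap 0.0651 grip 58.4 t 30.9 F [0.8, -0.4, -3.8]
```

```bash
python3 -m jog '[[[0,0,0.8],[0.4,-0.6,1],-1],[[0,0,0.8],[0.8,-1.2,2.5],-1],[[0,0,0.8],[0.8,-1.2,4],-1],[[0,0,0.8],[0.8,-1.2,4.5],-1],[[0,0,0.8],[0.8,-1.2,4.5],-1]]' |head -2
python3 -m jog '[[[0,0,0],[0,0,0],-1],[[0,0,0],[0,0,0],-1]]' |head -2
python3 -c "
from h import *
delta(640.4,-212.5,21,195.3)"
```

```text
time_s: 31.52
eef_pos: [0.6384, -0.2119, 0.0255]
time_s: 31.78
eef_pos: [0.6397, -0.2123, 0.0273]
turn [-0.0, 0.1, -0.0] shift [-0.07, -0.03, 0.63] | from [639.7, -212.3, 27.3] yaw -164.7 gap 0.065 grip 58.4 t 31.77 F [-0.2, -0.2, -4.0]
```

```bash
python3 -m jog '[[[0,0,0],[0,0,0.3],-1],[[0,0,0],[0,0,0.5],-1],[[0,0,0],[0,0,0.6],-1],[[0,0,0],[0,0,0.7],-1],[[0,0,0],[0,0,0.75],-1]]'|head -4
```

```text
time_s: 32.4
eef_pos: [0.6387, -0.2127, 0.0209]
ee_rot: [[-0.965, -0.263, -0.001], [-0.263, 0.965, -0.0], [0.001, -0.0, -1.0]]
contact_force: [-5.5, 0.6, 9.2]
```

```bash
python3 -m jog '[[[0,0,0],[0,0,-0.1],0.4],[[0,0,0],[0,0,-0.1],0.8],[[0,0,0],[0,0,-0.1],1],[[0,0,0],[0,0,-1],1],[[0,0,0],[0,0,-4],1]]' |tail -3
python3 -m jog '[[[0,0,0],[0,0,-4],1],[[0,0,0],[0,0,-9],1],[[0,0,0],[0,0,-14],1],[[0,0,0],[3,4,-17],1],[[0,0,0],[6,8,-17],1]]' |head -2
python3 -m jog '[[[0,0,0],[1,6,0],1],[[0,0,0],[2,12,0],1],[[0,0,0],[2,18,0],1],[[0,0,0],[2,24,0],1],[[0,0,0],[2,29,0],1]]' |head -2
python3 -m jog '[[[0,0,0],[0,0,0],1],[[0,0,0],[0,0,0],1]]' |head -2
python3 - <<'E'
from h import *
p,d=shot('top','t9');q,e=shot('side','s9')
for n,f in(('top',p),('side',q)):
    g=[f[160:270,90:410]] if n=='top' else [f[150:380,180:370]]
    k=2.5; cv2.imwrite(f'pics/{n}9c.png',cv2.convertScaleAbs(cv2.resize(g[0][:,:,::-1],None,fx=k,fy=k,interpolation=cv2.INTER_CUBIC),alpha=1.6))
o=np.load('/tmp/top.npz')['p']
def tum(f):
    h=cv2.cvtColor(f,cv2.COLOR_RGB2HSV)[145:180,235:270]; m=(h[...,1]>150); y,x=np.nonzero(m); return x.mean(),y.mean(),m.sum()
print(tum(o),tum(p))
E
```

```text
contact_force: [1.2, -0.1, -0.0]
finger_gap: 0.0848
grip_force: 0.0
time_s: 33.65
eef_pos: [0.5625, -0.1501, 0.2334]
time_s: 34.28
eef_pos: [0.4636, 0.1261, 0.23]
time_s: 34.52
eef_pos: [0.4647, 0.1231, 0.2295]
(np.float64(17.129032258064516), np.float64(17.568548387096776), np.int64(248)) (np.float64(17.12704918032787), np.float64(17.647540983606557), np.int64(244))
```

View pics/top9c.png

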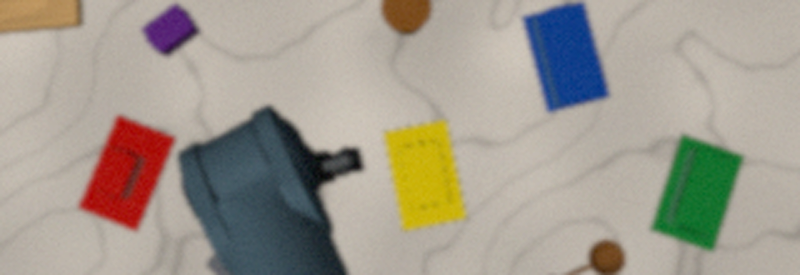

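View pics/side9c.png

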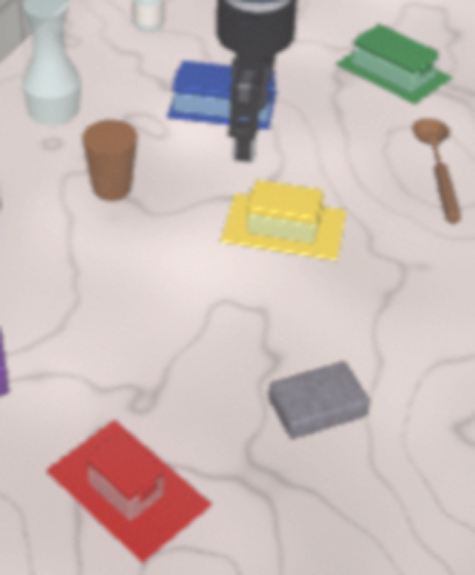

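All four boxes stand on their mats and the tumbler hasn't moved. One depth check of centring and height.

```bash
python3 - <<'E'
from h import *
p,d=shot('top')
v,u=np.mgrid[0:384,0:512]; W=world('top',d,np.c_[u.ravel(),v.ravel()]).reshape(384,512,3)
for n,x,y,a,s in(('red',466,396,-20.5,.03),('yellow',471,-18,12.2,.04),('green',455,-393.4,-18.5,.05),('blue',640.4,-212.5,15.3,.06)):
    m=(W[...,2]>.030)&(W[...,2]<.06)&(np.hypot(W[...,0]-x/1e3,W[...,1]-y/1e3)<.085)&(d>0)
    w=W[m];(cx,cy),(l,b),t=cv2.minAreaRect((w[:,:2]*1000).astype(np.float32))
    if l<b:l,b,t=b,l,t+90
    A=np.c_[w[:,:2]-w[:,:2].mean(0),np.ones(len(w))];k=np.linalg.lstsq(A,w[:,2],rcond=None)[0]
    print(n,'off',round(cx-x,1),round(cy-y,1),'size',round(l),round(b),'dyaw',round((t-a+90)%180-90,1),'z',np.median(w[:,2]).round(4),'tilt',np.hypot(*k[:2]).round(3))
E
```

```text
red off -0.0 6.2 size 66 46 dyaw 0.2 z 0.0446 tilt 0.07
yellow off 1.1 1.6 size 87 54 dyaw -0.4 z 0.0453 tilt 0.011
green off 0.7 2.4 size 112 61 dyaw 0.3 z 0.0454 tilt 0.036
blue off -1.3 1.2 size 136 68 dyaw 0.1 z 0.0453 tilt 0.008
```

```bash
python3 -c "
from rig import workorder
print(workorder.hand_in())"
```

```text
the job is handed in; nothing more can be done
None
```

The job is handed in: all four boxes stand on the mats of their lid colours, with centring errors up to about 6 mm (red; the others under 3 mm) and yaw within 0.5°, and the tumbler has not moved; the hand-in gave no verdict.

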